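Clear the spring pusher tray and hold it open at the stock mark

ROBOT

A 6-joint arm with a two-finger parallel gripper is mounted at the origin on a cart in front of the work surface, level with it; the furniture and walls round the work are solid. World frame = base frame: x ahead of the robot, y to its left, z up, the work surface at z = 0. Lengths are in m, angles in rad, forces in N, time in s.
With the tool pointing down it reaches from about 0.3 to 0.875 m from the base axis. Payload 4.2 kg.
Tool frame: the origin (TCP) lies at the very end of the fingers, on their centre line; the grasp point (between the pads) lies 19 mm behind it; z points along the fingers, y is the line along which they close (so a half turn about z gives the same grasp; the last joint's range is limited). The gripper opens to 85 mm and grips with 20 to 120 N. Pads are 22 mm wide; open, the fingers measure 114 mm over their backs; the gripper's body (76 mm by 85 mm) begins 54 mm behind the grasp point. The pads swing forward as they close: fully open they stand 13 mm farther back than shut.
Start: joints at [-1.167, 0.32, 1.565, -0, 1.257, -0.02], TCP at [0.236, -0.524, 0.231] pointing down, gripper open.
Joint ranges: [-3.11, 3.11], [-0.84, 2.01], [0.21, 2.61], [-1.34, 4.49], [0.05, 2.63], [-2.56, 2.56]. Speed limits (rad/s): [2.57, 2.57, 3.14, 3.14, 3.14, 3.14].

INTERFACE

Orientations are given as [roll, pitch, yaw] about the fixed x, y, z axes, in that order (R = Rz(yaw) Ry(pitch) Rx(roll)).
In Python, from bench import robot, viewer, close_job, recognise gives the robot as it stands.
- The arm moves only by the tool step_arm, never from a script. Its argument "moves" is a list that holds one entry, the list of rows, each a list of 7 numbers: the shift along the world's x, y, z in units of 0.3 m (1.0 is 0.3 m), then the turn, a rotation vector about the world's x, y, z in units of 0.5 rad (1.0 is 0.5 rad), then the opening, from 0 (shut) to 1 (fully open). A call has 1 to 5 rows; each row is the pose to reach, as a shift and turn from the pose commanded when the call began; what a row does not reach only later rows make up. A row lasts 1/8 s, in which the tool goes at most 62.5 mm and 10.7 degrees, less where a joint would pass 70% of its speed; a pose out of reach is approached as far as the arm can. A call with a number of a shift or a turn outside -1 to 1 is refused whole. A call with a gripper value outside its range is refused whole. The fingers move at their own pace and stop on an object; "force" is the grip in N (left out, the last holds). Time passes only in rows, so rows that repeat a pose let the fingers close. It gives the time, the measured TCP pose, the force, the opening and the grip force at its end, in the units of the state.
- robot.get_obs(): the state, without advancing time (a new reading comes with each control period).
- viewer.capture(name): name is "side" or "top" or "wrist"; returns a dict with "frame" (420x560x3 uint8, red, green, blue), "intrinsics" (3x3 intrinsics, pixels), "k1" (the pictures are not rectified: a ray, as slopes to the right and down, at radius r is drawn at 1 + k1 r^2 times it, then the intrinsics apply), "pose" (4x4, takes a point from camera to world coordinates). Camera axes: x right, y down, z forward; pixel columns grow to the right and rows downward; lengths in m; the calibration is good to about 2 mm. A picture is of the moment at which its call begins. There is no depth.
- close_job(): hands the job in; it is judged then, once.
Trained networks look in a picture, given as the dict that the camera call returned (one of the last four; its "shot" number tells which), for a name from the list of things; names that differ only in an ending like _2 or _b are one class to them, and where a whole thing is asked for, a point or a joint stands for the part that bears it (a point fixed in the world has none). Each returns a list of dicts, best first, with "conf" (0 to 1); they miss things now and then, are a little off and sometimes report something else, mostly with a low value. They report only what shows in the picture. A call takes as long as a camera call. They do not tell look-alikes from the thing itself.
- recognise(thing, picture): "location" ([x, y, z] in m, in the coordinates of the camera as it stood for that picture, good to about 4 mm: the middle of the surface that is visible of it).
The state is a dict: "time": time; "q": joint angles; "dq": joint speeds; "tau": joint torques, N m; "tcp_pos": TCP position; "orientation": TCP orientation; "force": force on the tool from outside, world axes, zero at the start; "moment": the same for the moment, N m; "finger_gap": finger opening in m; "finger_force": force on a finger pad.
Only numpy, scipy, OpenCV 4.12 (cv2) and the standard library are available. Lean on these libraries where they do the work, as an engineer would, in place of code of your own. Each camera call takes 0.05 s, during which the arm holds its last target. There are 200 camera calls.

TASK

The spring-loaded display tray is about to be refilled with books: first put the two crumpled paper balls that lie on its bed into the open desk bin. Then pull the spring pusher back by its grip tab until its little pointer is level with the fin of the brass marker clip on the rail, and keep holding it there: finish with the gripper still holding the pusher at the mark, because it springs back if let go. Leave the jar, the mug, the vase and the other things on the table as they stand.

Things in the scene. Friction and masses are not known exactly. Their poses are not given: they have to be found in the camera images.
- tray: Fixed display tray, 320 x 150 mm: light wooden bed, surface 12 mm above the table, between two aluminium rails (8 mm thick, tops 22 mm above the table, 134 mm apart inside). Origin: centre of its underside. x runs along it to the front end (clear lip, 50 mm high), away from the robot give or take its yaw; y to its left rail; z up. The pusher is pulled along the tray's -x, towards the robot.
- pusher: Spring pusher, slides only along the tray, up to 190 mm back. Upright aluminium plate 10 mm thick (along tray x), 112 wide, 60 high, with a wooden grip tab on top. Origin: middle of the plate's foot, at bed height; axes as the tray's. A spring rests it at the front, 120 mm ahead of the tray's centre; pulling it back takes 3 N at first, 8 N at 140 mm; let go, it springs back.
- tab (a point): Grip point of the pusher's wooden tab: its middle in plan, 94 mm above the table. The tab is 14 mm thick along the tray's x, 30 mm wide along its y, and stands free from 74 to 114 mm above the table, so it can be pinched from above with one finger before and one behind it.
- pointer (a point): Tip of the pusher's pointer, a dark steel finger 4 mm wide on the left edge of the plate, in the middle of the plate's thickness (so at the same tray x as the tab's grip point), 34 mm above the table.
- marker: Brass marker clip, 20 mm along the rail, fixed on the tray's left rail (its +y side) 80 to 130 mm behind the pusher's resting place. Origin: on the rail's top, in the middle of the clip; axes as the tray's.
- mark (a point): The mark: the inner end of the clip's upright fin (4 mm thick along the tray's x, top 49 mm above the table), in the middle of its thickness, 34 mm above the table. The pusher is at the mark when pointer and mark agree along the tray's x axis.
- paper_near: Crumpled ball of stiff white paper, about 40 mm across and 37 mm high, rigid, 12 to 21 g, on the tray's bed nearer the robot. Origin: middle of its underside.
- paper_near_center (a point): Centre of that nearer paper ball, 18 mm above its underside.
- paper_far: Crumpled ball of stiff white paper, same size, on the bed between the nearer ball and the pusher, in the pusher's way. Origin: middle of its underside.
- paper_far_center (a point): Centre of that farther paper ball, 18 mm above its underside.
- bin: Round open desk bin of dark steel, fixed, standing to the left or right of the tray: 105 mm high, 148 mm across at the rim (inner width 142 mm), 124 mm at the foot, walls 3 mm. Origin: centre of its underside, on the table; z up.
- ribbon_stand: Ribbon dispenser, bystander, fixed, 90 x 130 x 103 mm high, on the other side of the tray from the bin. Origin: centre of its underside.
- balm_jar: Black balm jar, bystander, loose, 56 mm across, 48 mm high, in front of the tray to the right. Origin: centre of its underside.
- small_mug: White stoneware mug, bystander, loose, 89 x 126 x 102 mm high, behind the tray to the left. Origin: centre of its underside.
- bud_vase: White bud vase, bystander, loose, 103 mm across, 120 mm high, behind the tray to the right. Origin: centre of its underside.
There are look-alikes about, which are no part of the job. What is shaped like the paper_far but pink, purple or red is not meant.

How it is judged:
On the way, in this order (a step that is already met when the one before it is completed fails the run):
1. both paper balls lie in the bin (horizontal distance between each of paper_near_center, paper_far_center and bin below 0.07 m and z of paper_near_center in the frame of bin between 0 and 0.095 m and z of paper_far_center in the frame of bin between 0 and 0.095 m), for 0.3 s.
2. the fingers hold the pusher with its pointer level with the mark (x of pointer in the frame of mark between -0.008 and 0.008 m and contact force between the fingers and pusher above 1 N and linear speed of pusher below 0.01 m/s), for 0.3 s.
At the end, for the whole second after the job is handed in: Both paper balls are inside the bin, below its rim; the pusher's pointer is within 8 mm of the mark along the tray, at rest (under 0.01 m/s), and the fingers are still holding the pusher (contact force over 1 N) (all of step 1 and all of step 2); the arm keeps its last pose, push and grip.
It fails at once if the balm jar is moved more than 30 mm or tipped over (distance of balm_jar from where it was at the start of the episode above 0.03 m or angle between balm_jar's own z axis and vertical above 0.5 rad).
It fails at once if the mug is moved more than 30 mm or tipped over (distance of small_mug from where it was at the start of the episode above 0.03 m or angle between small_mug's own z axis and vertical above 0.5 rad).
It fails at once if the bud vase is moved more than 30 mm or tipped over (distance of bud_vase from where it was at the start of the episode above 0.03 m or angle between bud_vase's own z axis and vertical above 0.5 rad).
It also fails if it takes over 64 s, if anything falls off the work surface, if the arm or the gripper's body presses on something with over 40 N, if the wrist force passes 120 N, or if a joint passes its speed limit or range.

## Working session

There is one attempt and no reset: what is moved stays moved. The work goes in short steps, Python scripts to look and compute and a tool call to move; the robot and the scene stay as the last step left them, time stands still between calls to the robot, and variables do not carry over. Pictures are saved under pics/ and viewed, at most 13 in all, crops included, and the job is handed in when it is done.

Besides the shell and the picture viewer there is one more tool, called after "Request:" by a JSON object that holds its "op" and its "data", one argument or row to a line. step_arm: Moves the arm, as the interface text tells. Shifts and turns lie within -1 to 1; 1 stands for 0.3 m of shift or 0.5 rad of turn. Its arguments: {"type":"object","properties":{"moves":{"type":"array","items":{"type":"array","items":{"type":"array","items":{"type":"number"}}}},"force":{"type":"number"}},"required":["moves"]}

```bash
mkdir -p pics
cat > h.py <<'E'
import numpy as np, cv2
from bench import robot, viewer, close_job, recognise
def cap(n,save=None):
    p=viewer.capture(n)
    if save: cv2.imwrite(f'pics/{save}.png',p['frame'][:,:,::-1])
    return p
def w(p,l): return (np.array(p['pose'])@np.r_[l,1])[:3]
def find(p,names,k=3):
    for n in names:
        print(n,[(np.round(w(p,d['location']),3).tolist(),round(d['conf'],2)) for d in recognise(n,p)[:k]])
def ray(p,u,v,z):
    K=np.array(p['intrinsics']);k=p['k1']
    d=np.array([(u-K[0,2])/K[0,0],(v-K[1,2])/K[1,1]]);s=d.copy()
    for _ in range(30): s=d/(1+k*(s@s))
    P=np.array(p['pose']);r=P[:3,:3]@np.r_[s,1];return P[:3,3]+r*(z-P[2,3])/r[2]
def proj(p,X):
    P=np.array(p['pose']);c=P[:3,:3].T@(np.array(X)-P[:3,3]);s=c[:2]/c[2]
    s=s*(1+p['k1']*(s@s));K=np.array(p['intrinsics']);return np.round([K[0,0]*s[0]+K[0,2],K[1,1]*s[1]+K[1,2]],1)
E
python3 - <<'E'
from h import *
o=robot.get_obs();print(o)
for c in ('top','side'):
    p=cap(c,c+'0');print(c,np.round(p['pose'],3).tolist())
    find(p,['paper_near','paper_far','bin','tab','pointer','marker','mark','tray','pusher','ribbon_stand','balm_jar','small_mug','bud_vase'])
E
```

```text
{'time': 0.0, 'q': array([-1.16700190e+00,  3.20305229e-01,  1.56568504e+00,  2.05471427e-05,
        1.25739566e+00, -2.00375328e-02]), 'dq': array([-0.00040345, -0.00035453,  0.00030733, -0.00056471,  0.00082288,
       -0.00066965]), 'tau': array([-1.71460921e-03, -4.15530932e+01, -2.34166092e+01, -1.30994931e-04,
        8.32978258e-03, -3.65581144e-06]), 'tcp_pos': array([ 0.23627102, -0.52368963,  0.23047227]), 'orientation': array([-3.13980013e+00, -5.54612922e-05,  4.23825557e-01]), 'force': array([-0.66380593, -0.10068434, -0.22914141]), 'moment': array([-0.02211472, -0.01631492, -0.03479698]), 'finger_force': 0.0, 'finger_gap': 0.08529788280325808}
top [[-0.054, -0.975, 0.216, 0.274], [-0.999, 0.053, -0.014, 0.01], [0.003, -0.216, -0.976, 1.329], [0.0, 0.0, 0.0, 1.0]]
paper_near [([0.468, -0.033, 0.046], 0.7)]
paper_far [([0.775, 0.033, 0.034], 0.75), ([0.617, 0.135, 0.035], 0.7), ([0.562, -0.014, 0.045], 0.68)]
bin [([0.546, 0.31, 0.019], 0.75)]
tab [([0.665, 0.001, 0.064], 0.9)]
pointer [([0.663, -0.001, 0.065], 0.9)]
marker [([0.55, 0.056, 0.025], 0.4)]
mark []
tray [([0
[... 490 characters left out ...]
33], 0.67)]
paper_far [([0.78, 0.043, 0.026], 0.65), ([0.625, 0.147, 0.03], 0.61), ([0.572, 0.004, 0.007], 0.59)]
bin [([0.536, 0.264, 0.06], 0.65), ([0.53, -0.229, 0.06], 0.61)]
tab [([0.662, 0.017, 0.07], 0.78)]
pointer [([0.664, 0.011, 0.068], 0.95), ([0.532, -0.231, 0.06], 0.23)]
marker [([0.553, 0.064, 0.029], 0.43)]
mark [([0.549, 0.06, 0.024], 0.65)]
tray [([0.572, 0.004, 0.007], 0.79), ([0.726, 0.272, 0.069], 0.32)]
pusher [([0.666, 0.016, 0.072], 0.83)]
ribbon_stand [([0.533, -0.226, 0.06], 0.87), ([0.538, 0.264, 0.061], 0.58), ([0.347, -0.208, 0.035], 0.43)]
balm_jar [([0.344, -0.207, 0.032], 0.81)]
small_mug [([0.725, 0.273, 0.069], 0.78)]
bud_vase [([0.731, -0.227, 0.056], 0.69)]
```

View pics/top0.png

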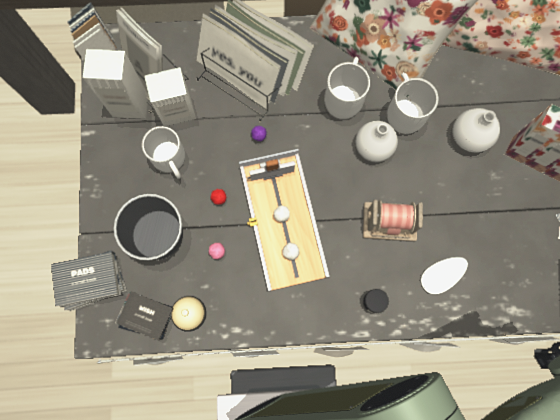

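View pics/side0.png

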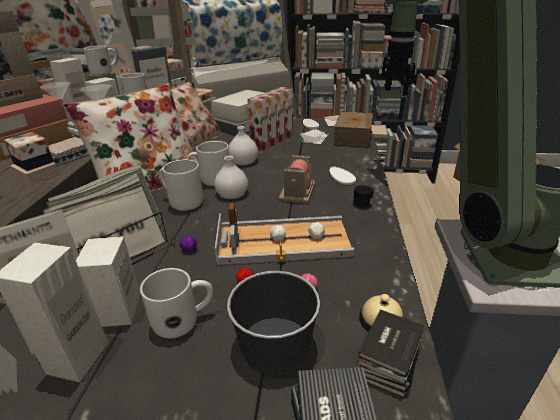

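Run:
```python
from h import *
p=cap('top'); q=cap('side')
for n,a in dict(near=(291,252,.03),far=(282,214,.03),bin=(148,227,.105),cNL=(269,290,.022),cNR=(328,276,.022),cFL=(240,162,.022),cFR=(297,150,.022),tab=(272,163,.114),mark=(251,222,.035)).items(): print(n,ray(p,*a).round(4))
for n,a in dict(near=(317,231,.03),far=(278,233,.03),bin=(274,300,.105),mark=(281,247,.045),tab=(233,207,.114)).items(): print('s',n,ray(q,*a).round(4))
def crop(p,u0,v0,u1,v1,s): return cv2.resize(p['frame'][v0:v1,u0:u1,::-1],None,fx=s,fy=s,interpolation=cv2.INTER_CUBIC)
a=crop(p,230,140,340,300,3.6); b=crop(q,205,195,365,270,2.5)
im=np.zeros((576,800,3),np.uint8); im[:a.shape[0],:a.shape[1]]=a; im[:b.shape[0],400:400+b.shape[1]]=b
cv2.imwrite('pics/crop1.png',im)
```

```text
near [ 0.4683 -0.0334  0.03  ]
far [ 0.5629 -0.017   0.03  ]
bin [0.5324 0.2912 0.105 ]
cNL [0.3813 0.024  0.022 ]
cNR [ 0.407  -0.1187  0.022 ]
cFL [0.7038 0.0805 0.022 ]
cFR [ 0.7277 -0.0642  0.022 ]
tab [0.6671 0.0012 0.114 ]
mark [0.546  0.0592 0.035 ]
s near [ 0.4709 -0.0283  0.03  ]
s far [ 0.5653 -0.0124  0.03  ]
s bin [0.5354 0.2906 0.105 ]
s mark [0.5494 0.0638 0.045 ]
s tab [0.6646 0.0122 0.114 ]
```

View pics/crop1.png

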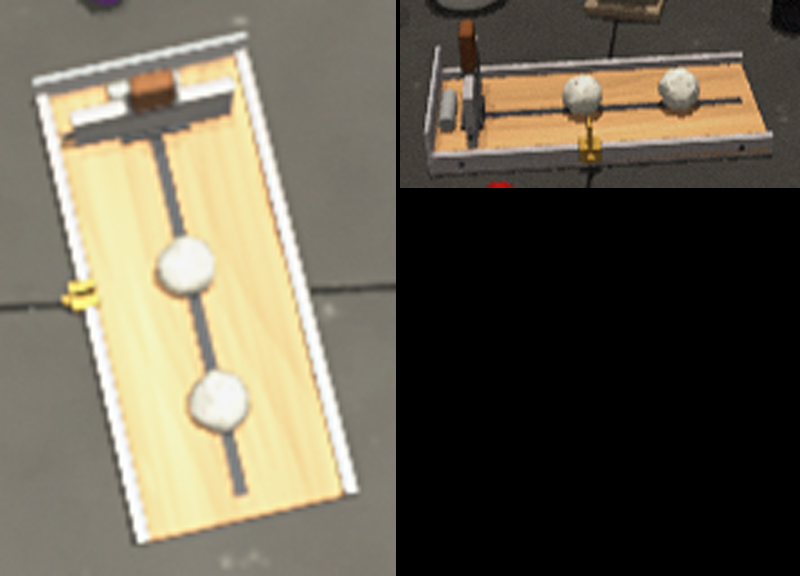

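Request:
{"op": "step_arm", "data": {
  "moves": [
    [[0.26, 0.55, 0, 0, 0, 0.88, 0.75], [0.26, 0.55, 0, 0, 0, 0.88, 0.75], [0.26, 0.55, 0, 0, 0, 0.88, 0.75], [0.26, 0.55, 0, 0, 0, 0.88, 0.75]]
  ]
}}

```text
time: 2.0
tcp_pos: [0.3154, -0.3562, 0.2317]
orientation: [3.142, -0.001, 0.869]
force: [-1.1, -0.5, 0.9]
finger_gap: 0.0643
finger_force: 0.0
```

Request:
{"op": "step_arm", "data": {
  "moves": [
    [[0.26, 0.55, 0, 0, 0, 0.88, 0.75], [0.26, 0.55, 0, 0, 0, 0.88, 0.75], [0.26, 0.55, 0, 0, 0, 0.88, 0.75], [0.26, 0.55, 0, 0, 0, 0.88, 0.75]]
  ]
}}

```text
time: 2.5
tcp_pos: [0.3937, -0.1922, 0.2316]
orientation: [3.141, -0.0, 1.309]
force: [-0.2, -0.2, 0.6]
finger_gap: 0.0641
finger_force: 0.0
```

Request:
{"op": "step_arm", "data": {
  "moves": [
    [[0.26, 0.55, 0, 0, 0, 0.88, 0.75], [0.26, 0.55, 0, 0, 0, 0.88, 0.75], [0.26, 0.55, 0, 0, 0, 0.88, 0.75], [0.26, 0.55, 0, 0, 0, 0.88, 0.75], [0.26, 0.55, 0, 0, 0, 0.88, 0.75]]
  ]
}}

```text
time: 3.12
tcp_pos: [0.4704, -0.0306, 0.2311]
orientation: [-3.141, 0.001, 1.742]
force: [0.6, -0.4, 0.6]
finger_gap: 0.0639
finger_force: 0.0
```

Run:
```python
from h import *
o=robot.get_obs();print(o['time'],o['tcp_pos'],o['orientation'],o['q'],o['finger_gap'])
p=cap('wrist','w1');print(np.round(p['pose'],3).tolist())
find(p,['paper_near','paper_far','tab','mark','pointer','pusher','marker'])
```

```text
3.125 [ 0.47044811 -0.03062114  0.23114001] [-3.14089434e+00  8.85944053e-04  1.74229838e+00] [-8.86936848e-02  1.56614369e-01  1.78715732e+00 -1.11205293e-03
  1.19826806e+00 -2.59790444e-01] 0.06386244695514406
[[0.985, 0.164, 0.048, 0.459], [0.171, -0.945, -0.28, 0.04], [-0.0, 0.284, -0.959, 0.374], [0.0, 0.0, 0.0, 1.0]]
paper_near [([0.728, 0.221, 0.01], 0.24), ([0.701, -0.258, 0.064], 0.17)]
paper_far [([0.621, 0.136, 0.033], 0.72), ([0.563, -0.012, 0.04], 0.68), ([0.767, 0.033, 0.026], 0.65)]
tab [([0.666, 0.006, 0.063], 0.66), ([0.7, -0.258, 0.065], 0.52)]
mark [([0.664, 0.008, 0.065], 0.75), ([0.547, 0.059, 0.026], 0.62)]
pointer [([0.67, 0.007, 0.062], 0.67)]
pusher [([0.668, 0.01, 0.064], 0.87)]
marker [([0.553, 0.057, 0.023], 0.65)]
```

View pics/w1.png

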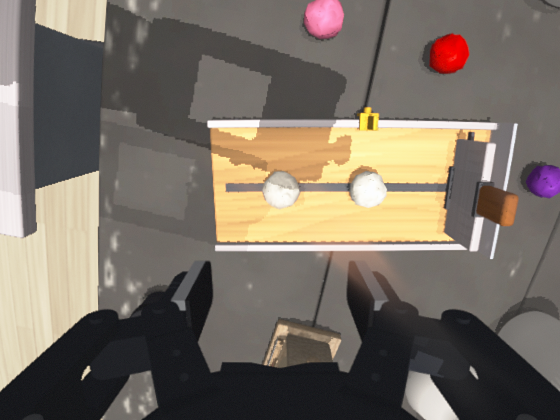

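Run:
```python
from h import *
p=cap('wrist')
for n,a in dict(near=(281,189,.031),far=(369,190,.031),fin=(369,122,.049),NL=(208,122,.022),FL=(496,125,.022),NR=(216,248,.022),FR=(480,248,.022),pointer=(472,136,.034)).items(): print(n,ray(p,*a).round(4))
cv2.imwrite('pics/cropw.png',cv2.resize(p['frame'][95:215,340:520,::-1],None,fx=4.4,fy=4.4,interpolation=cv2.INTER_CUBIC))
```

```text
near [ 0.4733 -0.0301  0.031 ]
far [ 0.5685 -0.0146  0.031 ]
fin [0.5462 0.0549 0.049 ]
NL [0.3847 0.0265 0.022 ]
FL [0.6944 0.0805 0.022 ]
NR [ 0.4102 -0.1151  0.022 ]
FR [ 0.7255 -0.0617  0.022 ]
pointer [0.6633 0.0627 0.034 ]
```

View pics/cropw.png

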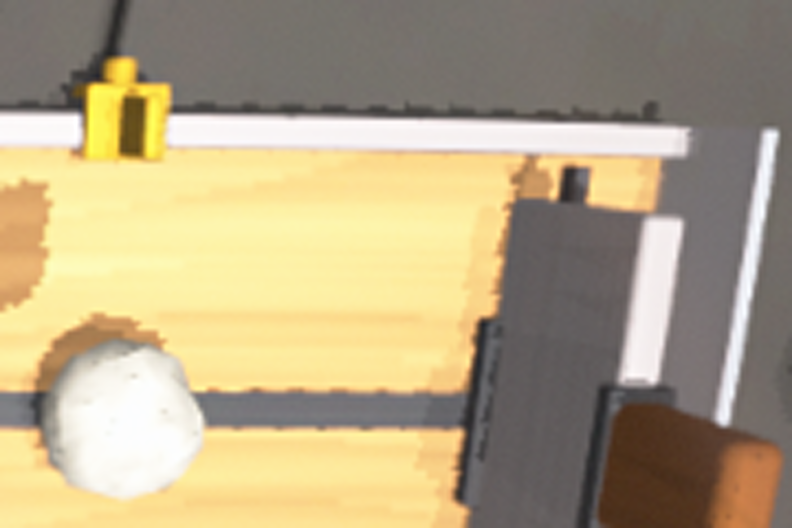

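Request:
{"op": "step_arm", "data": {
  "moves": [
    [[0.003, 0, -0.3, 0, 0, 0, 0.75], [0.003, 0, -0.5, 0, 0, 0, 0.75], [0.003, 0, -0.65, 0, 0, 0, 0.75], [0.003, 0, -0.72, 0, 0, 0, 0.75], [0.003, 0, -0.72, 0, 0, 0, 0.75]]
  ],
  "force": 25
}}

```text
time: 4.2
tcp_pos: [0.4698, -0.0291, 0.0136]
orientation: [-3.137, -0.001, 1.744]
force: [0.0, -0.5, -0.1]
finger_gap: 0.0639
finger_force: 0.0
```

Request:
{"op": "step_arm", "data": {
  "moves": [
    [[0, 0, 0, 0, 0, 0, 0.2], [0, 0, 0, 0, 0, 0, 0.2], [0, 0, 0, 0, 0, 0, 0.2], [0, 0, 0, 0, 0, 0, 0.2], [0, 0, 0, 0, 0, 0, 0.2]]
  ]
}}

```text
time: 4.82
tcp_pos: [0.4728, -0.0293, 0.017]
orientation: [3.138, 0.001, 1.744]
force: [-0.3, -0.2, 7.0]
finger_gap: 0.0381
finger_force: 25.6
```

Request:
{"op": "step_arm", "data": {
  "moves": [
    [[0, 0, 0.2, 0, 0, 0, 0.2], [0, 0, 0.4, 0, 0, 0, 0.2], [0, 0.05, 0.6, 0, 0, 0, 0.2], [0.05, 0.25, 0.6, 0, 0, 0, 0.2], [0.1, 0.45, 0.6, 0, 0, 0, 0.2]]
  ]
}}

```text
time: 5.45
tcp_pos: [0.502, 0.107, 0.1974]
orientation: [3.137, 0.0, 1.742]
force: [0.7, -0.3, -0.4]
finger_gap: 0.038
finger_force: 25.5
```

Request:
{"op": "step_arm", "data": {
  "moves": [
    [[0.05, 0.2, 0, 0, 0, 0, 0.2], [0.1, 0.4, 0, 0, 0, 0, 0.2], [0.107, 0.6, 0, 0, 0, 0, 0.2], [0.107, 0.62, 0, 0, 0, 0, 0.2], [0.107, 0.62, -0.1, 0, 0, 0, 0.2]]
  ]
}}

```text
time: 6.08
tcp_pos: [0.5346, 0.2931, 0.1675]
orientation: [3.136, -0.001, 1.746]
force: [-0.5, -0.4, -1.7]
finger_gap: 0.0379
finger_force: 25.5
```

Run:
```python
from h import *
o=robot.get_obs();print(o['time'],o['tcp_pos'],o['orientation'],o['finger_gap'],o['finger_force'])
p=cap('top');print('bin',proj(p,[.534,.291,.105]),proj(p,o['tcp_pos']))
a=p['frame'][150:300,80:340,::-1]; cv2.imwrite('pics/b1.png',cv2.resize(a,None,fx=3,fy=3))
```

```text
6.075 [0.53460422 0.29306858 0.16751502] [ 3.13576727e+00 -1.36370290e-03  1.74551738e+00] 0.03786808330775929 25.50227067891683
bin [148.1 226.3] [140.4 220.4]
```

View pics/b1.png

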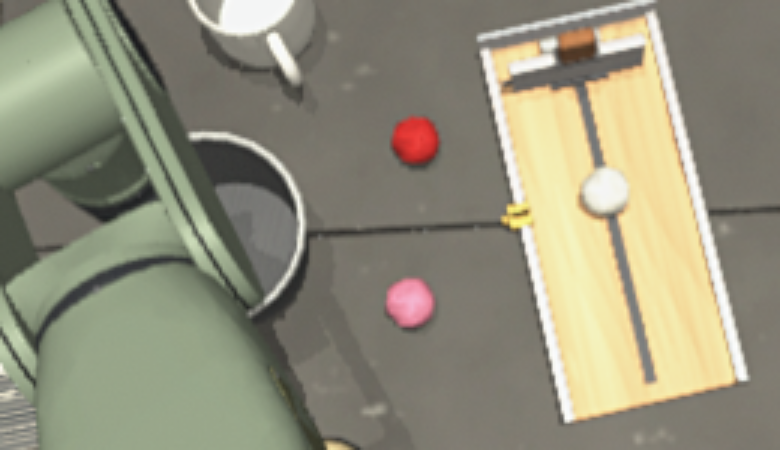

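Request:
{"op": "step_arm", "data": {
  "moves": [
    [[0, 0, -0.1, 0, 0, 0, 0.2], [0, 0, -0.22, 0, 0, 0, 0.2], [0, 0, -0.22, 0, 0, 0, 0.75], [0, 0, -0.22, 0, 0, 0, 0.75], [0, 0, -0.22, 0, 0, 0, 0.75]]
  ]
}}

```text
time: 6.75
tcp_pos: [0.5345, 0.2921, 0.1013]
orientation: [3.138, -0.001, 1.744]
force: [0.3, 0.2, -0.5]
finger_gap: 0.0637
finger_force: 0.0
```

Request:
{"op": "step_arm", "data": {
  "moves": [
    [[0, 0, 0.2, 0, 0, 0, 0.75], [0, 0, 0.3, 0, 0, 0, 0.75], [0.05, -0.2, 0.32, 0, 0, 0, 0.75], [0.08, -0.4, 0.32, 0, 0, 0, 0.75], [0.107, -0.6, 0.32, 0, 0, 0, 0.75]]
  ]
}}

```text
time: 7.38
tcp_pos: [0.5662, 0.1103, 0.1971]
orientation: [3.138, 0.0, 1.745]
force: [0.6, 0.8, 0.4]
finger_gap: 0.0643
finger_force: 0.0
```

Request:
{"op": "step_arm", "data": {
  "moves": [
    [[0, -0.2, 0, 0, 0, 0, 0.75], [0, -0.38, 0, 0, 0, 0, 0.75], [0, -0.42, 0, 0, 0, 0, 0.75], [0, -0.42, 0, 0, 0, 0, 0.75], [0, -0.42, 0, 0, 0, 0, 0.75]]
  ]
}}

```text
time: 8.0
tcp_pos: [0.5657, -0.0129, 0.1958]
orientation: [3.141, -0.0, 1.745]
force: [0.5, 0.3, 0.1]
finger_gap: 0.0642
finger_force: 0.0
```

Run:
```python
from h import *
o=robot.get_obs();print(o['time'],o['tcp_pos'],o['orientation'],o['finger_gap'],o['finger_force'])
p=cap('wrist','w2');find(p,['paper_far','marker','tab','bin'])
p=cap('side','s2');find(p,['paper_far','paper_near'])
im=np.hstack([cv2.imread('pics/w2.png'),cv2.imread('pics/s2.png')]);cv2.imwrite('pics/c2.png',cv2.resize(im,(800,300)))
```

```text
8.0 [ 0.56573989 -0.01285814  0.19577082] [ 3.14064911e+00 -4.35627897e-04  1.74507852e+00] 0.06419498117453225 0.0
paper_far [([0.767, 0.034, 0.028], 0.71), ([0.566, -0.011, 0.044], 0.7), ([0.625, 0.135, 0.031], 0.67)]
marker [([0.553, 0.056, 0.021], 0.89)]
tab [([0.669, 0.008, 0.072], 0.56)]
bin []
paper_far [([0.778, 0.043, 0.025], 0.77), ([0.624, 0.146, 0.03], 0.74), ([0.477, 0.147, 0.034], 0.43)]
paper_near [([0.51, 0.28, 0.036], 0.77)]
```

View pics/c2.png

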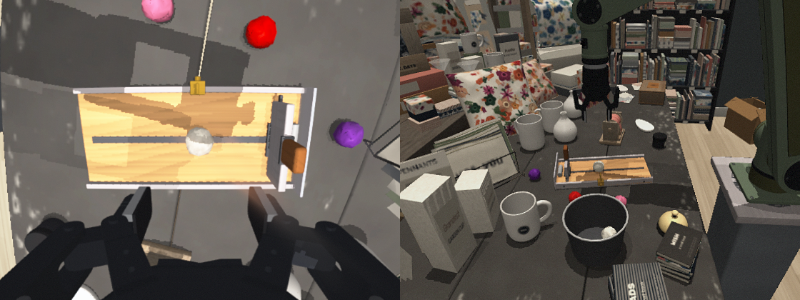

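Request:
{"op": "step_arm", "data": {
  "moves": [
    [[0.003, 0, -0.2, 0, 0, 0, 0.75], [0.003, 0, -0.4, 0, 0, 0, 0.75], [0.003, 0, -0.53, 0, 0, 0, 0.75], [0.003, 0, -0.595, 0, 0, 0, 0.75], [0.003, 0, -0.595, 0, 0, 0, 0.75]]
  ]
}}

```text
time: 9.02
tcp_pos: [0.5654, -0.014, 0.0153]
orientation: [-3.138, -0.001, 1.744]
force: [0.0, 1.1, 0.1]
finger_gap: 0.0642
finger_force: 0.0
```

Request:
{"op": "step_arm", "data": {
  "moves": [
    [[0, 0, 0, 0, 0, 0, 0.2], [0, 0, 0, 0, 0, 0, 0.2], [0, 0, 0, 0, 0, 0, 0.2], [0, 0, 0, 0, 0, 0, 0.2], [0, 0, 0, 0, 0, 0, 0.2]]
  ]
}}

```text
time: 9.65
tcp_pos: [0.5675, -0.0142, 0.0183]
orientation: [3.139, 0.001, 1.744]
force: [0.3, 0.2, 6.3]
finger_gap: 0.0378
finger_force: 25.6
```

Request:
{"op": "step_arm", "data": {
  "moves": [
    [[0, 0, 0.2, 0, 0, 0, 0.2], [0, 0, 0.4, 0, 0, 0, 0.2], [0, 0.05, 0.6, 0, 0, 0, 0.2], [-0.05, 0.25, 0.6, 0, 0, 0, 0.2], [-0.1, 0.45, 0.6, 0, 0, 0, 0.2]]
  ]
}}

```text
time: 10.28
tcp_pos: [0.5363, 0.1219, 0.1981]
orientation: [3.139, -0.0, 1.742]
force: [0.1, 0.8, 0.3]
finger_gap: 0.0382
finger_force: 25.5
```

Request:
{"op": "step_arm", "data": {
  "moves": [
    [[0, 0.2, 0, 0, 0, 0, 0.2], [0, 0.4, 0, 0, 0, 0, 0.2], [0, 0.57, 0, 0, 0, 0, 0.2], [0, 0.57, 0, 0, 0, 0, 0.2], [0, 0.57, -0.1, 0, 0, 0, 0.2]]
  ]
}}

```text
time: 10.9
tcp_pos: [0.5376, 0.2925, 0.1686]
orientation: [3.136, -0.001, 1.745]
force: [0.2, -0.4, 0.1]
finger_gap: 0.0378
finger_force: 25.5
```

Request:
{"op": "step_arm", "data": {
  "moves": [
    [[0.02, 0, -0.1, 0, 0, 0, 0.2], [0.02, 0, -0.19, 0, 0, 0, 0.2], [0.02, 0, -0.19, 0, 0, 0, 0.75], [0.02, 0, -0.19, 0, 0, 0, 0.75], [0.02, 0, -0.19, 0, 0, 0, 0.75]]
  ]
}}

```text
time: 11.52
tcp_pos: [0.5433, 0.292, 0.1115]
orientation: [3.139, -0.001, 1.744]
force: [0.1, -0.2, 0.4]
finger_gap: 0.0639
finger_force: 0.0
```

Request:
{"op": "step_arm", "data": {
  "moves": [
    [[0, 0, 0.2, 0, 0, 0, 0.75], [0, 0, 0.4, 0, 0, 0, 0.75], [0.05, -0.2, 0.44, 0, 0, 0, 0.75], [0.1, -0.4, 0.44, 0, 0, 0, 0.6], [0.2, -0.6, 0.44, 0, 0, 0, 0.6]]
  ]
}}

```text
time: 12.15
tcp_pos: [0.6005, 0.1144, 0.244]
orientation: [3.138, -0.0, 1.745]
force: [2.0, 0.5, -0.6]
finger_gap: 0.0514
finger_force: 0.0
```

Request:
{"op": "step_arm", "data": {
  "moves": [
    [[0.03, -0.2, 0, 0, 0, 0, 0.6], [0.03, -0.37, 0, 0, 0, 0, 0.6], [0.03, -0.37, 0, 0, 0, 0, 0.6], [0.03, -0.37, 0, 0, 0, 0, 0.6]]
  ]
}}

```text
time: 12.65
tcp_pos: [0.6095, 0.0052, 0.2427]
orientation: [3.14, -0.0, 1.743]
force: [0.5, -0.2, 0.6]
finger_gap: 0.0516
finger_force: 0.0
```

Run:
```python
from h import *
o=robot.get_obs();print(o['time'],o['tcp_pos'],o['orientation'],o['finger_gap'],o['finger_force'])
p=cap('side','s3');find(p,['paper_far','paper_near'])
p=cap('wrist','w3');find(p,['marker','mark','tab','pointer'])
print(np.round(p['pose'],3).tolist())
f=p['frame'][:,:,::-1].copy()
s=cv2.imread('pics/s3.png')[270:380,220:330]
f[310:420,450:560]=s
cv2.imwrite('pics/c3.png',cv2.resize(f,(800,600),interpolation=cv2.INTER_CUBIC))
```

```text
12.65 [0.60951201 0.00516208 0.24270477] [ 3.14000228e+00 -3.37593537e-04  1.74325759e+00] 0.05156068009314313 0.0
paper_far [([0.775, 0.043, 0.026], 0.75), ([0.622, 0.147, 0.03], 0.7), ([0.476, 0.149, 0.036], 0.66)]
paper_near [([0.51, 0.279, 0.036], 0.62)]
marker [([0.557, 0.058, 0.024], 0.81), ([0.572, -0.231, 0.014], 0.53)]
mark [([0.55, 0.058, 0.03], 0.9)]
tab [([0.668, 0.007, 0.074], 0.65), ([0.556, 0.057, 0.023], 0.46), ([0.573, -0.231, 0.013], 0.26)]
pointer [([0.667, 0.009, 0.072], 0.73)]
[[0.985, 0.167, 0.051, 0.598], [0.174, -0.945, -0.278, 0.077], [0.001, 0.283, -0.959, 0.385], [0.0, 0.0, 0.0, 1.0]]
```

View pics/c3.png

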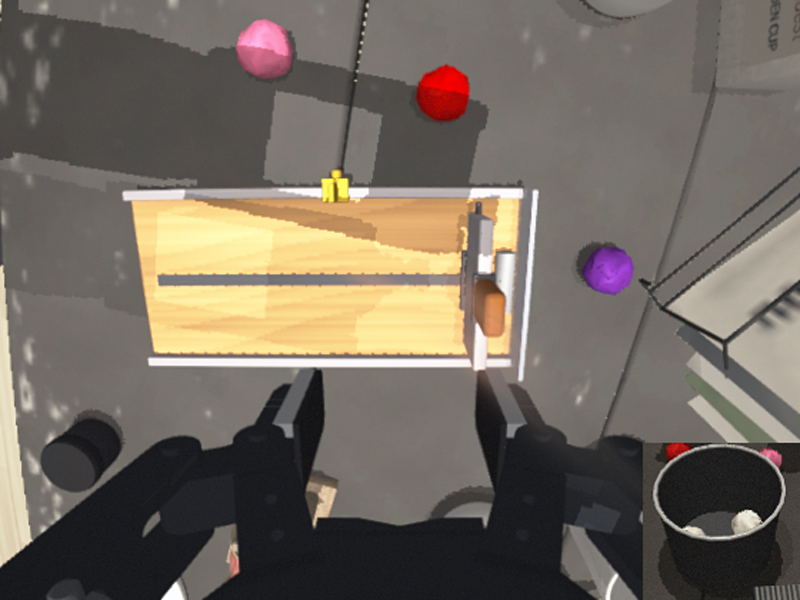

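Run:
```python
from h import *
p=cap('wrist'); e=np.array([np.cos(.171),np.sin(.171)]); n=np.array([-e[1],e[0]])
s=.7
def P(nm,u,v,z):
    X=ray(p,u*s,v*s,z);print(nm,X.round(4),'tray',(e@X[:2]).round(4),(n@X[:2]).round(4))
P('tabtop',491,310,.114);P('pointer',478,206,.034);P('clip',336,189,.03);P('fin',338,186,.045)
P('lip',537,190,.05);P('lip2',522,378,.05);P('railL n',123,192,.022);P('railL f',522,187,.022)
P('platetop',478,345,.072)
cv2.imwrite('pics/c4.png',np.hstack([cv2.resize(p['frame'][110:160,210:260,::-1],(400,400),interpolation=2),cv2.resize(p['frame'][180:260,310:390,::-1],(400,400),interpolation=2)]))
```

```text
tabtop [0.6682 0.0053 0.114 ] tray 0.6593 -0.1084
pointer [0.6608 0.0623 0.034 ] tray 0.6617 -0.0511
clip [0.5534 0.0558 0.03  ] tray 0.5549 -0.0391
fin [0.5564 0.0591 0.045 ] tray 0.5584 -0.0365
lip [0.6972 0.0817 0.05  ] tray 0.7009 -0.0382
lip2 [ 0.7227 -0.0628  0.05  ] tray 0.7015 -0.1849
railL n [0.3849 0.0261 0.022 ] tray 0.3837 -0.0398
railL f [0.6934 0.0821 0.022 ] tray 0.6973 -0.0371
platetop [ 0.6759 -0.0334  0.072 ] tray 0.6603 -0.1479
```

View pics/c4.png

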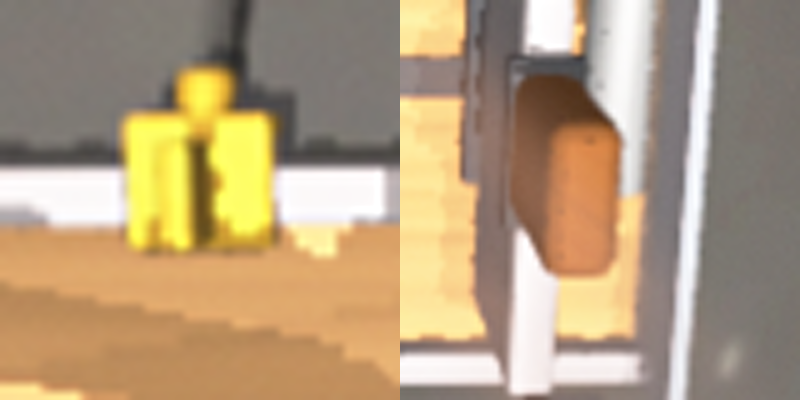

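Request:
{"op": "step_arm", "data": {
  "moves": [
    [[0.2, -0.007, 0, 0, 0, 0, 0.6], [0.2, -0.007, -0.15, 0, 0, 0, 0.6], [0.2, -0.007, -0.35, 0, 0, 0, 0.6], [0.2, -0.007, -0.53, 0, 0, 0, 0.6], [0.2, -0.007, -0.545, 0, 0, 0, 0.6]]
  ]
}}

```text
time: 13.72
tcp_pos: [0.6664, 0.003, 0.074]
orientation: [-3.132, -0.002, 1.744]
force: [0.1, 0.1, 1.1]
finger_gap: 0.0513
finger_force: 0.0
```

Request:
{"op": "step_arm", "data": {
  "moves": [
    [[0, 0, 0, 0, 0, 0, 0.3], [0, 0, 0, 0, 0, 0, 0], [0, 0, 0, 0, 0, 0, 0], [0, 0, 0, 0, 0, 0, 0], [0, 0, 0, 0, 0, 0, 0]]
  ],
  "force": 60
}}

```text
time: 14.35
tcp_pos: [0.6705, 0.0027, 0.0816]
orientation: [3.137, 0.001, 1.744]
force: [-1.6, -0.1, 6.1]
finger_gap: 0.0129
finger_force: 60.1
```

Request:
{"op": "step_arm", "data": {
  "moves": [
    [[-0.05, -0.009, 0.005, 0, 0, 0, 0], [-0.12, -0.021, 0.005, 0, 0, 0, 0], [-0.19, -0.033, 0.005, 0, 0, 0, 0], [-0.26, -0.045, 0.005, 0, 0, 0, 0], [-0.3, -0.052, 0.005, 0, 0, 0, 0]]
  ]
}}

```text
time: 14.98
tcp_pos: [0.5819, -0.0128, 0.0817]
orientation: [3.134, 0.001, 1.744]
force: [6.8, 1.4, -3.7]
finger_gap: 0.0132
finger_force: 59.6
```

Request:
{"op": "step_arm", "data": {
  "moves": [
    [[-0.03, -0.005, 0, 0, 0, 0, 0], [-0.048, -0.008, 0, 0, 0, 0, 0], [-0.048, -0.008, 0, 0, 0, 0, 0], [-0.048, -0.008, 0, 0, 0, 0, 0]]
  ]
}}

```text
time: 15.48
tcp_pos: [0.5684, -0.0152, 0.0817]
orientation: [3.133, 0.002, 1.744]
force: [6.3, 1.0, -3.5]
finger_gap: 0.0129
finger_force: 59.8
```

Run:
```python
from h import *
o=robot.get_obs();print(o['time'],o['tcp_pos'],o['orientation'],o['finger_gap'],o['finger_force'],o['force'])
e=np.array([np.cos(.171),np.sin(.171)]);print('tcp tray x',e@o['tcp_pos'][:2])
p=cap('side');find(p,['mark','marker','tab','pointer'])
q=cap('wrist');find(q,['mark','marker','tab','pointer'])
n=np.array([-e[1],e[0]])
for nm,b in (('mark',-.0445),('ptr',-.0511)):
    for x in (.5545,):
        X=np.r_[e*x+n*b,.034];print(nm,proj(p,X),proj(q,X))
a=cv2.resize(p['frame'][190:270,230:330,::-1],(400,320),interpolation=2);b=cv2.resize(q['frame'][90:250,180:380,::-1],(400,320),interpolation=2)
cv2.imwrite('pics/c5.png',np.hstack([a,b]))
```

```text
15.475 [ 0.56838832 -0.01524175  0.08166205] [3.13334924e+00 1.69257474e-03 1.74384452e+00] 0.012903604649442004 59.753939509391785 [ 6.32452534  1.00051911 -3.50819772]
tcp tray x 0.5575047680908108
mark [([0.51, 0.282, 0.037], 0.39), ([0.348, -0.208, 0.034], 0.38)]
marker [([0.554, 0.064, 0.025], 0.5)]
tab [([0.566, -0.003, 0.071], 0.86)]
pointer [([0.565, -0.005, 0.07], 0.53)]
mark [([0.547, 0.057, 0.027], 0.57)]
marker [([0.555, 0.057, 0.022], 0.79)]
tab [([0.568, -0.001, 0.078], 0.88)]
pointer [([0.567, 0.0, 0.076], 0.61)]
mark [279.7 247.3] [271.8 128.1]
ptr [279.6 245.6] [271.9 139.7]
```

View pics/c5.png

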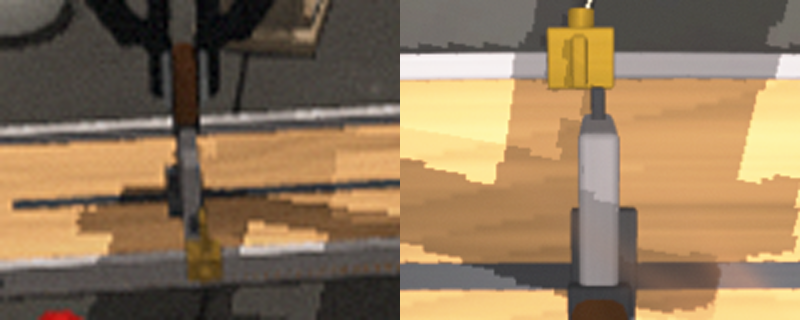

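Request:
{"op": "step_arm", "data": {
  "moves": [
    [[-0.016, -0.003, 0, 0, 0, 0, 0], [-0.016, -0.003, 0, 0, 0, 0, 0], [-0.016, -0.003, 0, 0, 0, 0, 0], [-0.016, -0.003, 0, 0, 0, 0, 0], [-0.016, -0.003, 0, 0, 0, 0, 0]]
  ]
}}

```text
time: 16.6
tcp_pos: [0.5638, -0.0161, 0.0817]
orientation: [3.133, 0.002, 1.744]
force: [6.7, -0.1, -2.8]
finger_gap: 0.0135
finger_force: 59.8
```

Run:
```python
from h import *
o=robot.get_obs();print(o['time'],o['tcp_pos'],o['finger_gap'],o['finger_force'],o['dq'].round(3))
p=cap('side');q=cap('wrist')
a=cv2.resize(p['frame'][215:270,255:305,::-1],(400,440),interpolation=2);b=cv2.resize(q['frame'][90:200,220:320,::-1],(400,440),interpolation=2)
cv2.imwrite('pics/c6.png',np.hstack([a,b]))
```

```text
16.6 [ 0.56375502 -0.01606077  0.0816784 ] 0.01352492578991813 59.75786626338959 [ 0.     0.001  0.     0.001 -0.    -0.   ]
```

View pics/c6.png

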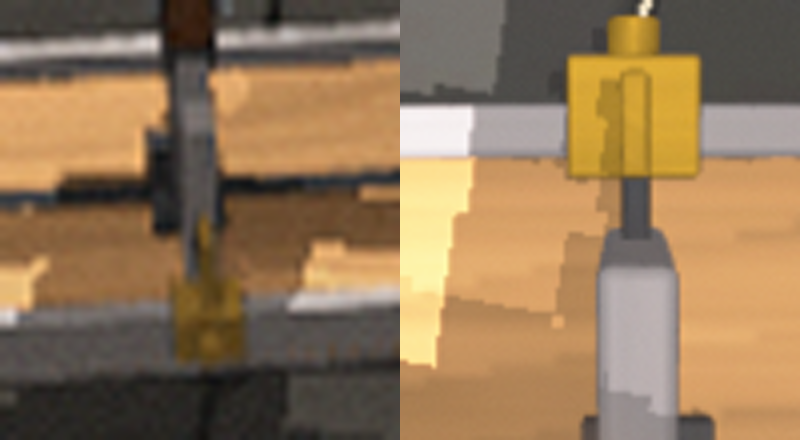

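The last picture shows the pointer lined up with the fin at column 636 of the crop. The grip is firm and the arm is at rest.

```bash
python3 -c "
from bench import close_job
print(close_job())"
```

```text
the job is handed in; nothing more can be done
None
```

Both paper balls are in the bin, and I handed the job in with the gripper still holding the pusher, its pointer lined up with the marker fin in the last picture; the hand-in returned no verdict.

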